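Push two stray sample discs into line against the stop rail

TASK

Two cast sample discs, a red-brown one and an ochre one, lie out of line on the grey lining-up board. With the fingers, push each of them along the board into an empty blue-marked place of the row, one disc to a place and either disc in either place, until it touches the metal stop rail and sits centred in its mark. Only push them, do not pick them up or tip them, and leave the grey and cream discs already in the row and everything else where they are.

Things in the scene. Friction and masses are not known exactly. Their poses are not given: they have to be found in the camera images.
- board: Fixed grey board, 270 (x) by 600 mm (y), 8 mm thick, aluminium stop rail 20 mm wide along its far edge, its top 26 mm above the table. Origin on the table below the middle of the row; x towards the rail, y along it, z up. Rail face at x = 43 mm, near edge x = -205. Four blue-outlined places at x = 0, y = -202.5, -67.5, 67.5, 202.5; in each half one is empty, one holds the grey or cream disc.
- place_left: The empty place in the half of the row with positive board y: outlined in blue (108 mm along the rail) with a filled blue spot of 60 mm diameter in it, flat on the board. Origin at the centre of the spot on the board's surface, 8 mm above the table, 43 mm from the rail's face: where the centre of a disc belongs that touches the rail. Axes as the board's.
- place_right: The empty place in the half of the row with negative board y; otherwise as place_left.
- disc_red: Red-brown cast mortar disc, diameter 86 mm, thickness 18 mm, about 0.19 kg, lying loose and flat on the board about 125 mm short of the row, in one half of the board. It slides with moderate friction. Origin at the centre of its underside, z up.
- disc_ochre: Ochre yellow disc, otherwise like disc_red, lying in the other half of the board.
- disc_grey: A bystander, to be left alone: grey disc of the same size as disc_red, lying loose in its place in the row against the rail. Origin at the centre of its underside.
- disc_cream: A bystander, to be left alone: cream disc of the same size as disc_red, lying loose in its place in the row against the rail. Origin at the centre of its underside.
- jar_tall: A bystander, to be left alone: white jar with blue cap, 68 mm diameter, 130 mm tall, on the table left (+y) of the board. Origin at the centre of its underside.
- jar_small: A bystander, to be left alone: white jar with red cap, 54 mm diameter, 70 mm tall, on the table left (+y) of the board. Origin at the centre of its underside.
- bowl: A bystander, to be left alone: steel bowl, 90 mm diameter, 40 mm tall, on the table at the left (+y), nearer to the robot than the board. Origin at the centre of its underside.
- spatula: A bystander, to be left alone: spatula lying on the table right (-y) of the board, along its own x. Origin at its underside near its middle.
- brush: A bystander, to be left alone: brush lying on the table right (-y) of the board, along its own x. Origin at its underside near its middle.

How it is judged:
By the outcome, as a careful person would: the job done as asked, in the order asked, and still so for the second after the job is handed in, with the robot touching nothing.
It also fails if it takes over 45 s, if anything falls off the work surface, if the arm or the gripper's body presses on something with over 40 N, if the wrist force passes 120 N, or if a joint passes its speed limit or range.

ROBOT

A 7-joint arm with a two-finger parallel gripper is mounted at the origin on the work surface. World frame = base frame: x ahead of the robot, y to its left, z up, the work surface at z = 0. Lengths are in mm, angles in rad, forces in N, time in s.
With the tool pointing down it reaches from about 400 to 875 mm from the base axis. Payload 4.4 kg.
Tool frame: the origin (TCP) lies at the very end of the fingers, on their centre line; the grasp point (between the pads) lies 19 mm behind it; z points along the fingers, y is the line along which they close (so a half turn about z gives the same grasp; the last joint's range is limited). The gripper opens to 85 mm and grips with 20 to 120 N. Pads are 22 mm wide; open, the fingers measure 114 mm over their backs; the gripper's body (76 mm by 85 mm) begins 54 mm behind the grasp point. The pads swing forward as they close: fully open they stand 13 mm farther back than shut.
Start: joints at [-1.302, 0.628, 0.038, 1.517, -0.027, 0.996, -0.02], TCP at [213.554, 613.932, 231.313] pointing down, gripper open.
Joint ranges: [-3.06, 3.06], [-0.37, 2.12], [-1.25, 1.32], [0.18, 2.47], [-1.1, 4.24], [0.23, 1.98], [-2.94, 2.94]. Speed limits (rad/s): [2.57, 2.57, 3.14, 3.14, 3.14, 3.14, 3.14].

INTERFACE

Orientations are given as [roll, pitch, yaw] about the fixed x, y, z axes, in that order (R = Rz(yaw) Ry(pitch) Rx(roll)).
In Python, from cell import monitor, viewer, workorder gives the robot as it stands.
- The arm moves only by the tool arm_command, never from a script. Its argument "series" is one flat list of numbers, 5 for each row, row after row: the opening in per cent of the stroke, from 0 (shut) to 100 (fully open), then the shift along the tool's x, y, z in cm, then the turn about the tool's z in degrees. In form: [claw, x, y, z, roll, claw, x, y, z, roll, ...]. A call has exactly 5 rows; each row is the pose to reach, as a shift and turn from the pose commanded when the call began, along the tool's axes at that moment; what a row does not reach only later rows make up. A row lasts 1/12 s, in which the tool goes at most 41.7 mm and 7.16 degrees, less where a joint would pass 70% of its speed; a pose out of reach is approached as far as the arm can. A call with a gripper value outside its range is refused whole. The fingers move at their own pace and stop on an object; the grip force is fixed at half the most. Time passes only in rows, so rows that repeat a pose let the fingers close, or fill a call up. It gives the time, the measured TCP pose, the force, the opening and the grip force at its end, in the units of the state.
- monitor.read_state(): the state, without advancing time (a new reading comes with each control period).
- viewer.get_image(name): name is "side" or "top"; returns (picture, depth): 400x640x3 uint8, red, green, blue; 400x640 float32, mm along the optical axis (not along the pixel's ray), 0 where there is no reading.
- viewer.camera_model(name): a dict with "mtx" (3x3 intrinsics, pixels), "R" (3x3) and "t" (3): a world point X has camera coordinates R X + t. Camera axes: x right, y down, z forward; pixel columns grow to the right and rows downward; lengths in mm; the calibration is good to about 2 mm. A picture is of the moment at which its call begins. camera_model takes no time and is no camera call.
- workorder.finish_job(): hands the job in; it is judged then, once.
The state is a dict: "clock": time; "qpos": joint angles; "qd": joint speeds; "tau": joint torques, N m; "eef_pos": TCP position; "tool_rot": TCP orientation; "force": force on the tool from outside, world axes, zero at the start; "torque": the same for the moment, N m; "width": finger opening in mm; "gripper_force": force on a finger pad.
Only numpy, scipy, OpenCV 4.12 (cv2) and the standard library are available. Lean on these libraries where they do the work, as an engineer would, in place of code of your own. Each camera call takes 0.05 s, during which the arm holds its last target. There are 200 camera calls.

## Working session

There is one attempt and no reset: what is moved stays moved. The work goes in short steps, Python scripts to look and compute and a tool call to move; the robot and the scene stay as the last step left them, time stands still between calls to the robot, and variables do not carry over. Pictures are saved under pics/ and viewed, at most 10 in all, crops included, and the job is handed in when it is done.

Besides the shell and the picture viewer there is one more tool, called after "Emit:" by a JSON object that holds its "api" and its "payload". arm_command: Moves the arm, as the interface text tells. Its arguments: {"type":"object","properties":{"series":{"type":"array","items":{"type":"number"}}},"required":["series"]}

```bash
ls; mkdir -p pics; python3 - <<'E'
from cell import monitor, viewer
import cv2,numpy as np,pickle
print(monitor.read_state())
d={}
for n in("top","side"):
    p,z=viewer.get_image(n); m=viewer.camera_model(n); d[n]=(p,z,m); cv2.imwrite(f"pics/{n}0.png",p[:,:,::-1]); print(n,m)
pickle.dump(d,open("d0.pkl","wb"))
E
```

```text
pics
{'clock': 0.0, 'qpos': array([-1.30182931,  0.62934051,  0.03842624,  1.51838956, -0.02699961,
        0.99631405, -0.01997593]), 'qd': array([ 0.0003994 ,  0.0005734 ,  0.00090485, -0.00244502,  0.00059533,
        0.00201203,  0.00016052]), 'tau': array([ 9.69634166e-04, -5.63410771e+01,  1.22617912e+00, -1.93439448e+01,
        1.09073496e-02,  1.04181049e-02,  2.26327688e-05]), 'eef_pos': array([213.31053814, 613.32190815, 230.38556429]), 'tool_rot': array([-3.13965876e+00,  1.68948776e-05,  2.80686216e+00]), 'force': array([ 1.55711968,  0.4453382 , -0.17108929]), 'torque': array([ 0.00870842,  0.03806307, -0.0027019 ]), 'gripper_force': 0.0, 'width': 85.63606096998265}
top {'mtx': array([[438.68328915,   0.        , 313.61063985],
       [  0.        , 438.68328915, 195.94576612],
       [  0.        ,   0.        ,   1.        ]]), 'R': array([[ 0.05187755, -0.99865024,  0.00253425],
       [-0.97767122, -0.05130487, -0.20378124],
       [ 0.20363621,  0.008094  , -0.97901317]]), 't': array([ -78.60921727,  483.80279127, 1341.99484084])}
side {'mtx': array([[413.44829427,   0.        , 319.76879833],
       [  0.        , 413.44829427, 205.28682463],
       [  0.        ,   0.        ,   1.        ]]), 'R': array([[ 0.84365724,  0.53680007, -0.00938852],
       [ 0.28448867, -0.46180769, -0.84011895],
       [-0.4553116 ,  0.70610151, -0.54232094]]), 't': array([-379.98723341, -119.94699358, 1763.15963048])}
```

View pics/top0.png

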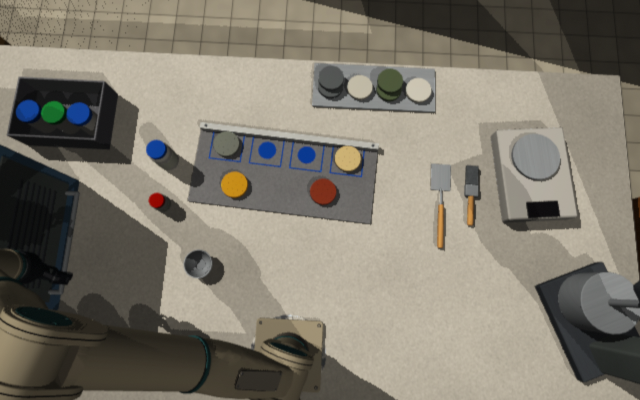

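View pics/side0.png

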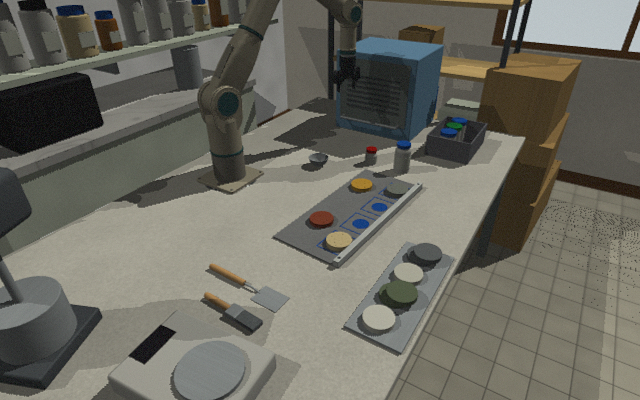

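The top view shows the ochre disc at about (234,184) and the red one at (323,191). The empty blue spots are at (267,150) and (307,155), with the grey disc at (228,144) and the cream one at (348,158). In the side view the arm stands clear of the board.

```bash
cat > h.py <<'E'
import cv2,numpy as np
from cell import viewer,monitor
def ray(m,u,v,z):
    d=m['R'].T@np.linalg.solve(m['mtx'],[u,v,1.]); c=-m['R'].T@m['t']
    return (c+d*(z-c[2])/d[2])
HS={'red':((0,120,50),(9,255,255),26),'ochre':((14,185,120),(24,255,255),26),'blue':((108,150,60),(125,255,255),8),'cream':((14,60,150),(28,160,255),26)}
def blobs(p,m,lo,hi,z,amin=120):
    hsv=cv2.cvtColor(p,cv2.COLOR_RGB2HSV); k=cv2.inRange(hsv,lo,hi)
    k[:, :185]=0; k[:,400:]=0; k[:115]=0; k[225:]=0
    out=[]
    for c in cv2.findContours(k,cv2.RETR_EXTERNAL,cv2.CHAIN_APPROX_NONE)[0]:
        if cv2.contourArea(c)<amin: continue
        P=np.array([ray(m,u,v,z)[:2] for u,v in c[:,0,:]]).astype(np.float32)
        (x,y),r=cv2.minEnclosingCircle(P); e=cv2.fitEllipse(P)
        out.append((c[:,0].mean(0).round(1),np.round(e[0],1),np.round(e[1],1)))
    return out
def look():
    p,z=viewer.get_image('top'); m=viewer.camera_model('top'); return p,z,m
E
python3 - <<'E'
from h import *; import pickle
p,z,m=pickle.load(open('d0.pkl','rb'))['top']
hsv=cv2.cvtColor(p,cv2.COLOR_RGB2HSV)
for u,v in[(234,184),(323,191),(323,197),(267,150),(307,155),(348,158),(228,144)]:
    X=ray(m,u,v,0); print(u,v,hsv[v,u],z[v,u],(m['R'].T@(np.linalg.solve(m['mtx'],[u,v,1])*z[v,u]-m['t'])).round(0))
for n,(lo,hi,h) in HS.items(): print(n,blobs(p,m,lo,hi,h,60))
for n,uv,h in [('railfarL',(201,122),26),('railfarR',(380,147),26),('nearL',(189,200),8),('nearR',(371,222),8)]: print(n,ray(m,*uv,h).round(0))
cv2.imwrite('pics/crop0.png',cv2.resize(p[110:230,180:390,::-1],None,fx=3.8,fy=3.8,interpolation=cv2.INTER_CUBIC))
E
```

```text
234 184 [ 20 223 197] 1422.0574 [518. 207.  28.]
323 191 [  6 202 125] 1420.7921 [510. -83.  25.]
323 197 [  6 199 127] 1414.3964 [490. -84.  27.]
267 150 [109 236 145] 1466.2494 [644. 111.   8.]
307 155 [109 237 144] 1462.0505 [634. -24.   9.]
348 158 [ 21 111 203] 1440.2922 [ 625. -159.   28.]
228 144 [ 32  30 110] 1450.292 [652. 239.  27.]
red [(array([322.8, 191.3]), array([509.3, -82. ]), array([82.5, 84. ]))]
ochre [(array([234. , 184.1]), array([518. , 207.4]), array([80.6, 81.3]))]
blue [(array([306. , 154.5]), array([635.8, -20.6]), array([54.5, 55.5])), (array([266.8, 149.8]), array([645.2, 111.1]), array([55.3, 55.6]))]
cream [(array([347.4, 157.8]), array([ 626.7, -157.2]), array([81.1, 82.3]))]
railfarL [725. 336.  26.]
railfarR [ 669. -264.   26.]
nearL [461. 352.   8.]
nearR [ 420. -243.    8.]
```

View pics/crop0.png

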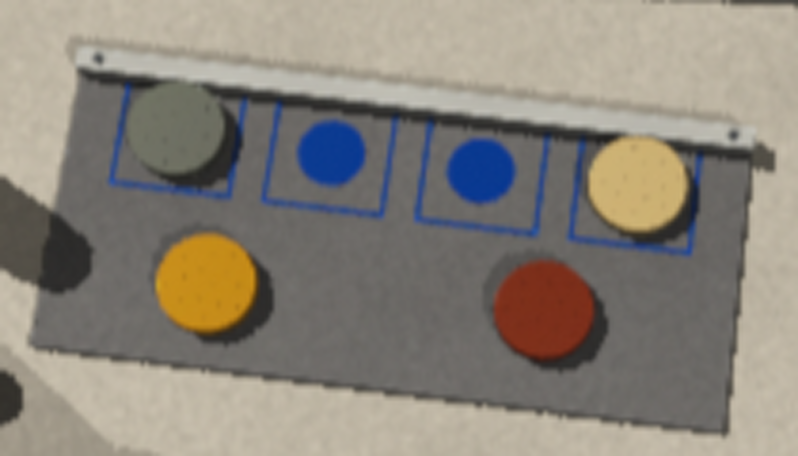

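```bash
cat >> h.py <<'E'
def rows(start,targets,claw):
    """start/targets: x,y,z,push heading deg (push = tool -x). prints rows in cm/deg"""
    x,y,z,h=start; a=np.radians(h+180); c,s=np.cos(a),np.sin(a)
    R=np.array([[c,s,0],[s,-c,0],[0,0,-1]])
    for t in targets:
        q=R.T@(np.array(t[:3],float)-[x,y,z])/10
        print([claw]+[float(round(v,2)) for v in q]+[float(round(-(t[3]-h),1))])
E
python3 - <<'E'
from h import *; import pickle
p,z,m=pickle.load(open('d0.pkl','rb'))['top']
hsv=cv2.cvtColor(p,cv2.COLOR_RGB2HSV)
k=cv2.inRange(hsv,(106,110,50),(125,255,255)); k[:, :185]=0; k[:,400:]=0; k[:115]=0; k[225:]=0
for (u0,v0) in [(267,150),(307,155)]:
    w=np.zeros_like(k); cv2.circle(w,(u0,v0),12,255,-1); v,u=np.nonzero(k&w)
    P=np.array([ray(m,a,b,8)[:2] for a,b in zip(u,v)]); print(len(u),P.mean(0),np.ptp(P,0))
E=cv2.inRange(hsv,(20,5,60),(60,70,190))
# rail: front/far edge brightness columns
g=cv2.cvtColor(p,cv2.COLOR_RGB2GRAY).astype(int)
pts=[]
for c in range(215,370,3):
    v0=int(124+(c-210)*(147-123)/165); col=g[v0-4:v0+14,c]; d=np.diff(col); i=d.argmin(); pts.append(ray(m,c,v0-4+i+.5,26)[:2])
P=np.array(pts,np.float32); vx,vy,x0,y0=cv2.fitLine(P,cv2.DIST_HUBER,0,.1,.1).ravel(); print('rail edge',vx,vy,x0,y0)
n=np.array([abs(vy),-vx*np.sign(vy)])
for q in [(644.8,111),(635.5,-23),(626.7,-157.2),(652,239)]: print('dist to rail',n@(np.array([x0,y0])-q))
rows((213.5,614,231.3,-19.2),[(472,241,120,-37)],65)
E
```

```text
245 [644.90424135 111.99678465] [56.76179343 57.99956559]
243 [635.75821465 -20.69929509] [59.35117704 60.12542228]
rail edge 0.07260231 0.99736094 682.8197 31.576468
dist to rail 43.68569792398006
dist to rail 43.23244526573207
dist to rail 42.2659916732528
dist to rail 45.79779471047904
[65, -36.68, -26.72, 11.13, 17.8]
```

Emit:
{"api": "arm_command", "payload": {"series": [65, -3.4, -2.4, 0, 7, 65, -6.8, -4.8, 0, 14, 65, -10.2, -7.2, 0, 17.8, 65, -13.6, -9.7, 0, 17.8, 65, -17, -12.2, 0, 17.8]}}

```text
clock: 0.52
eef_pos: [334.0, 441.8, 231.0]
tool_rot: [-3.141, 0.0, 2.496]
force: [0.4, 0.8, 0.0]
width: 55.6
gripper_force: 0.0
```

```bash
python3 - <<'E'
from h import *
s=monitor.read_state(); print(s['eef_pos'],s['tool_rot'],s['width'],s['clock'])
a=np.degrees(s['tool_rot'][2])-180
rows((*s['eef_pos'],a),[(472,241,120,-37)],65)
E
```

```text
[333.96974591 441.80390054 230.95533379] [-3.14083031e+00  3.52851649e-04  2.49640349e+00] 55.56504304176842 0.5167
[65, -23.1, -7.74, 11.1, 0.0]
```

Emit:
{"api": "arm_command", "payload": {"series": [65, -3.9, -1.3, 0, 0, 65, -7.8, -2.6, 0.5, 0, 65, -11.7, -3.9, 1.5, 0, 65, -15.5, -5.2, 2.5, 0, 65, -19.2, -6.5, 4, 0]}}

```text
clock: 0.93
eef_pos: [448.7, 275.2, 191.8]
tool_rot: [3.14, 0.001, 2.496]
force: [0.5, 0.3, -0.1]
width: 55.4
gripper_force: 0.0
```

Emit:
{"api": "arm_command", "payload": {"series": [65, -1.9, -0.6, 2, 0, 65, -3.9, -1.24, 5, 0, 65, -3.9, -1.24, 9, 0, 65, -3.9, -1.24, 13, 0, 65, -3.9, -1.24, 15, 0]}}

```text
clock: 1.35
eef_pos: [469.1, 241.7, 37.6]
tool_rot: [-3.137, -0.002, 2.495]
force: [0.0, -0.3, 0.6]
width: 55.6
gripper_force: 0.0
```

```bash
python3 - <<'E'
from h import *
s=monitor.read_state(); print(s['eef_pos'],s['tool_rot'],s['width'],s['clock'])
p,z,m=look()
for n in('ochre','red'): print(n,blobs(p,m,*HS[n]))
t=np.array(s['eef_pos']); c=m['mtx']@(m['R']@t+m['t']); print(c/c[2])
q,_=viewer.get_image('side'); m=viewer.camera_model('side'); c=m['mtx']@(m['R']@t+m['t']);c/=c[2]; print(c)
u,v=int(c[0]),int(c[1]); cv2.imwrite('pics/s1.png',cv2.resize(q[v-50:v+40,u-60:u+60,::-1],None,fx=6,fy=6,interpolation=cv2.INTER_CUBIC))
E
```

```text
[469.06464899 241.66119242  37.63662211] [-3.13656415e+00 -2.28270403e-03  2.49477409e+00] 55.61639569598693 1.35
ochre [(array([234.7, 184.1]), array([518.7, 204.8]), array([75.3, 83.1]))]
red [(array([322.8, 191.3]), array([509.3, -82. ]), array([82.5, 84. ]))]
[221.18559797 197.55452171   1.        ]
[355.06481076 173.73397022   1.        ]
```

View pics/s1.png

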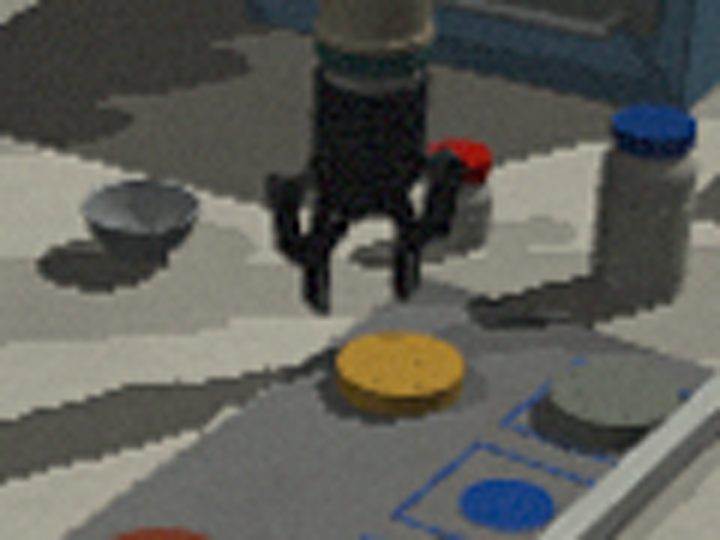

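The crop shows both fingertips behind the ochre disc, at about crop (318,312) and (403,298), with the projected TCP at (360,300). So the tips agree with the TCP to a few mm.

Emit:
{"api": "arm_command", "payload": {"series": [65, 0, 0, 1.2, 0, 65, 0, 0, 2.4, 0, 65, 0, 0, 2.7, 0, 65, 0, 0, 2.7, 0, 65, 0, 0, 2.7, 0]}}

```text
clock: 1.87
eef_pos: [471.4, 243.8, 15.1]
tool_rot: [3.141, 0.0, 2.496]
force: [0.3, 0.1, 0.2]
width: 55.5
gripper_force: 0.0
```

```bash
cat >> h.py <<'E'
def plan(Cs,hs,d,z):
    return [(C[0]-d*np.cos(np.radians(h)),C[1]-d*np.sin(np.radians(h)),z,h) for C,h in zip(Cs,hs)]
E
python3 - <<'E'
from h import *
s=monitor.read_state(); print(s['eef_pos'],s['tool_rot'],s['width'],s['force'])
a=np.degrees(s['tool_rot'][2])-180
A=np.array([518,207.]);B=np.array([645,112.5]);n=np.array([.9974,-.0726])
pre=B-12*n   # then final along board x
f=np.r_[-.08,np.linspace(0,1,14)[1:]]
Cs=[A+k*(pre-A) for k in f]; hs=[-37]*14
rows((*s['eef_pos'],a),plan(Cs,hs,43.8,s['eef_pos'][2]),65)
E
```

```text
[471.35709357 243.76442244  15.10951938] [3.14069733e+00 3.77969726e-04 2.49635340e+00] 55.45951399103038 [0.27611459 0.06466916 0.19808781]
[65, -0.37, -0.08, 0.0, 0.0]
[65, -2.7, -0.17, 0.0, 0.0]
[65, -3.84, -0.22, 0.0, 0.0]
[65, -4.98, -0.26, 0.0, 0.0]
[65, -6.12, -0.3, 0.0, 0.0]
[65, -7.26, -0.35, 0.0, 0.0]
[65, -8.4, -0.39, 0.0, 0.0]
[65, -9.54, -0.43, 0.0, 0.0]
[65, -10.68, -0.48, 0.0, 0.0]
[65, -11.82, -0.52, 0.0, 0.0]
[65, -12.96, -0.56, 0.0, 0.0]
[65, -14.1, -0.61, 0.0, 0.0]
[65, -15.24, -0.65, 0.0, 0.0]
[65, -16.38, -0.69, 0.0, 0.0]
```

Emit:
{"api": "arm_command", "payload": {"series": [65, -0.8, -0.1, 0.2, 0, 65, -1.6, -0.1, 0.2, 0, 65, -2.6, -0.15, 0.2, 0, 65, -3.6, -0.2, 0.2, 0, 65, -4.6, -0.25, 0.2, 0]}}

```text
clock: 2.28
eef_pos: [507.4, 212.9, 12.8]
tool_rot: [3.141, 0.0, 2.495]
force: [-0.6, 1.0, 1.1]
width: 55.6
gripper_force: 0.7
```

```bash
python3 - <<'E'
from h import *
s=monitor.read_state(); print(s['eef_pos'],s['tool_rot'][2],s['width'],s['force'])
p,z,m=look()
for n in('ochre','red'): print(n,blobs(p,m,*HS[n]))
E
```

```text
[507.39990075 212.85208016  12.80911475] 2.495403552929515 55.603336457008965 [-0.64508777  1.01412158  1.07611776]
ochre [(array([243.7, 175.7]), array([547.2, 176.9]), array([55.4, 82.7]))]
red [(array([322.8, 191.3]), array([509.3, -82. ]), array([82.5, 84. ]))]
```

```bash
cat >> h.py <<'E'
from scipy.optimize import least_squares
def disc(p,m,n,h,r=41.6):
    """centre from the front arc (heading h deg), known radius"""
    lo,hi,z=HS[n]; k=cv2.inRange(cv2.cvtColor(p,cv2.COLOR_RGB2HSV),lo,hi)
    k[:, :185]=0; k[:,400:]=0; k[:115]=0; k[225:]=0
    c=max(cv2.findContours(k,cv2.RETR_EXTERNAL,cv2.CHAIN_APPROX_NONE)[0],key=cv2.contourArea)
    P=np.array([ray(m,*q,z)[:2] for q in c[:,0]]); u=np.array([np.cos(np.radians(h)),np.sin(np.radians(h))])
    s=P@u; F=P[s>s.max()-28]
    f=least_squares(lambda C:np.hypot(*(F-C).T)-r,F.mean(0)-30*u,loss='soft_l1')
    return f.x.round(1),np.abs(f.fun).mean().round(2),len(F)
E
python3 - <<'E'
from h import *; import pickle
p0,_,m=pickle.load(open('d0.pkl','rb'))['top']; print(disc(p0,m,'ochre',-37),disc(p0,m,'red',25),disc(p0,m,'cream',0))
p,z,m=look(); C,e,_=disc(p,m,'ochre',-37); print(C,e)
s=monitor.read_state(); t=s['eef_pos']; a=np.degrees(s['tool_rot'][2])-180; print(t,a)
v=C-t[:2]; ar=np.radians(a); print('ahead',v@[np.cos(ar),np.sin(ar)],'left',v@[-np.sin(ar),np.cos(ar)])
B=np.array([645,112.5]);n=np.array([.9974,-.0726]); pre=B-12*n
off=C-t[:2]; rows((*t,a),[(*(t[:2]+(pre-C)),t[2],a)],65)
E
```

```text
(array([517. , 208.6]), np.float64(0.7), 28) (array([509.3, -81.7]), np.float64(0.62), 27) (array([ 625.6, -157.9]), np.float64(0.66), 27)
[543.3 184.8] 0.92
[508.89014572 211.41134154  12.81559874] -37.20221258922123
ahead 43.49768707791 left -0.3908825023846289
[65, -11.47, -0.26, 0.0, -0.0]
```

Emit:
{"api": "arm_command", "payload": {"series": [65, -1, -0.02, 0, 0, 65, -2.2, -0.05, 0, 0, 65, -3.4, -0.08, 0, 0, 65, -4.6, -0.1, 0, 0, 65, -5.8, -0.13, 0, 0]}}

```text
clock: 2.8
eef_pos: [553.1, 176.6, 12.5]
tool_rot: [-3.142, 0.0, 2.495]
force: [-0.8, -0.0, 0.4]
width: 55.8
gripper_force: 0.4
```

Emit:
{"api": "arm_command", "payload": {"series": [65, -1.2, -0.03, 0, 0, 65, -2.4, -0.05, 0, 0, 65, -3.5, -0.08, 0, 0, 65, -4.5, -0.1, 0, 0, 65, -5.3, -0.12, 0, 0]}}

```text
clock: 3.22
eef_pos: [594.5, 143.9, 12.5]
tool_rot: [3.142, 0.0, 2.495]
force: [-0.3, -0.1, -0.2]
width: 55.2
gripper_force: 0.4
```

```bash
cat > go.py <<'E'
from h import *; import sys
# name hint heading, target, final heading
name=sys.argv[1]; B=np.array([float(sys.argv[2]),float(sys.argv[3])]); n=np.array([.9974,-.0726]); ey=np.array([.0726,.9974])
p,z,m=look(); s=monitor.read_state(); t=s['eef_pos']; a=np.degrees(s['tool_rot'][2])-180; ar=np.radians(a)
C,e,_=disc(p,m,name,a); v=C-t[:2]
print('C',C,e,'t',t.round(1),a.round(1),'F',s['force'].round(1),'clk',s['clock'])
print('ahead',(v@[np.cos(ar),np.sin(ar)]).round(1),'left',(v@[-np.sin(ar),np.cos(ar)]).round(1),'rem x',((B-C)@n).round(1),'rem y',((B-C)@ey).round(1))
# turn about the disc to heading -4.2 while advancing
d=np.hypot(*v); N=int(sys.argv[4]); hf=float(sys.argv[5]); adv=float(sys.argv[6])
rows((*t,a),plan([C+k*((B-C)@ey*ey+adv*n) for k in np.linspace(0,1,N+1)[1:]],np.linspace(a,hf,N+1)[1:],43.5,t[2]),65)
E
python3 go.py ochre 645 112.5 5 -4.2 4
```

```text
C [627.4 118.9] 2.04 t [596.1 142.6  12.7] -37.1 F [ 1.7 -0.6 -0.3] clk 3.2667
ahead 39.3 left 0.0 rem x 18.0 rem y -5.1
[65, 0.27, -0.54, 0.0, -6.6]
[65, 0.06, -1.07, 0.0, -13.2]
[65, -0.2, -1.59, 0.0, -19.7]
[65, -0.52, -2.09, 0.0, -26.3]
[65, -0.89, -2.57, 0.0, -32.9]
```

```bash
python3 - <<'E'
import cv2
from h import *
n=np.array([.9974,-.0726]); ey=np.array([.0726,.9974]);B=np.array([645,112.5])
s=monitor.read_state(); t=s['eef_pos']; a=np.degrees(s['tool_rot'][2])-180; ar=np.radians(a); C=t[:2]+43.5*np.array([np.cos(ar),np.sin(ar)])
print(t,C,(B-C)@n,(B-C)@ey)
N=6;rows((*t,a),plan([C+k*((B-C)@ey*ey+4*n) for k in np.linspace(0,1,N+1)[1:]],np.linspace(a,-4.2,N+1)[1:],43.5,t[2]),65)
p,z,m=look(); cv2.imwrite('pics/t1.png',cv2.resize(p[110:230,180:390,::-1],None,fx=3.8,fy=3.8,interpolation=cv2.INTER_CUBIC))
E
```

```text
[596.06811754 142.5551503   12.68781028] [630.75760336 116.30844434] 14.481859471035316 -2.764544386091747
[65, -0.1, -0.42, 0.0, -5.5]
[65, -0.24, -0.83, 0.0, -11.0]
[65, -0.42, -1.24, 0.0, -16.5]
[65, -0.64, -1.64, 0.0, -21.9]
[65, -0.89, -2.02, 0.0, -27.4]
[65, -1.18, -2.38, 0.0, -32.9]
```

View pics/t1.png

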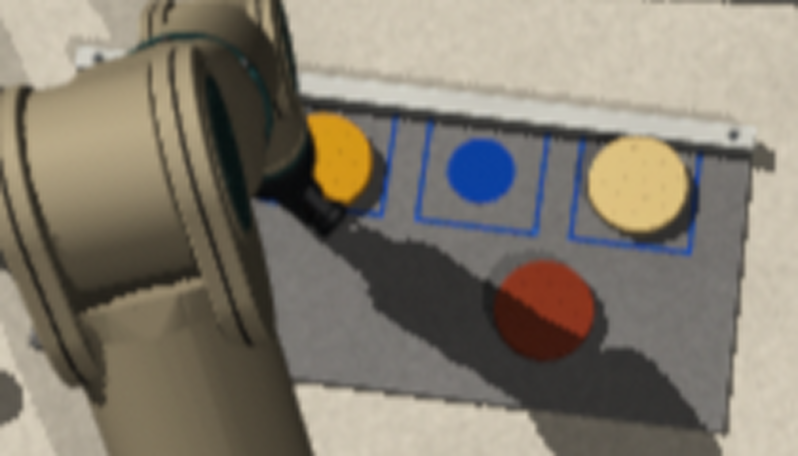

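The picture shows the ochre disc in its mark, centre about crop (322,160). The arm hides its left part, and the disc is still some way short of the rail.

Emit:
{"api": "arm_command", "payload": {"series": [65, -0.1, -0.42, 0, -5.5, 65, -0.24, -0.83, 0, -11, 65, -0.42, -1.24, 0, -16.5, 65, -0.64, -1.64, 0, -22, 65, -0.89, -2.02, 0, -27.4]}}

```text
clock: 3.73
eef_pos: [587.7, 123.9, 12.5]
tool_rot: [-3.142, -0.001, 2.98]
force: [-1.4, 0.6, -0.1]
width: 55.7
gripper_force: 0.3
```

```bash
cat > go2.py <<'E'
from h import *; import sys
name=sys.argv[1]; B=np.array([float(sys.argv[2]),float(sys.argv[3])]); n=np.array([.9974,-.0726]); ey=np.array([.0726,.9974])
p,z,m=look(); s=monitor.read_state(); t=s['eef_pos']; a=np.degrees(s['tool_rot'][2])-180; ar=np.radians(a)
C=t[:2]+43.5*np.array([np.cos(ar),np.sin(ar)])
print('cam',disc(p,m,name,a),'t',t.round(1),'yaw',a.round(1),'F',s['force'].round(1),'clk',s['clock'])
print('geo C',C.round(1),'rem x,y',((B-C)@n).round(1),((B-C)@ey).round(1))
N=5; hf=float(sys.argv[4]); adv=float(sys.argv[5])
rows((*t,a),plan([C+k*((B-C)@ey*ey+adv*n) for k in np.linspace(0,1,N+1)[1:]],np.linspace(a,hf,N+1)[1:],43.5,t[2]),65)
E
python3 go2.py ochre 645 112.5 -4.2 12
```

```text
cam (array([624.7, 112.9]), np.float64(5.44), 21) t [587.7 122.3  12.5] yaw -9.1 F [-1.5 -0.8  0.3] clk 3.7833
geo C [630.7 115.4] rem x,y 14.5 -1.8
[65, -0.24, -0.09, 0.0, -1.0]
[65, -0.49, -0.18, 0.0, -2.0]
[65, -0.73, -0.27, 0.0, -3.0]
[65, -0.98, -0.36, 0.0, -3.9]
[65, -1.23, -0.45, 0.0, -4.9]
```

Emit:
{"api": "arm_command", "payload": {"series": [65, -0.24, -0.09, 0, -1, 65, -0.49, -0.18, 0, -2, 65, -0.73, -0.25, 0, -3, 65, -0.98, -0.32, 0, -4, 65, -1.1, -0.37, 0, -4.9]}}

```text
clock: 4.2
eef_pos: [599.1, 118.2, 12.5]
tool_rot: [3.142, 0.0, 3.061]
force: [-0.9, 0.6, 0.0]
width: 55.7
gripper_force: 0.3
```

```bash
python3 go2.py ochre 645 112.5 -4.2 4
```

```text
cam (array([642.2, 118.3]), np.float64(3.86), 18) t [599.3 117.9  12.5] yaw -4.6 F [ 0.5  0.2 -0.9] clk 4.25
geo C [642.7 114.4] rem x,y 2.5 -1.8
[65, -0.08, -0.04, 0.0, -0.1]
[65, -0.16, -0.08, 0.0, -0.2]
[65, -0.24, -0.12, 0.0, -0.2]
[65, -0.32, -0.16, 0.0, -0.3]
[65, -0.4, -0.2, 0.0, -0.4]
```

Emit:
{"api": "arm_command", "payload": {"series": [65, -0.06, -0.08, 0, 0, 65, -0.12, -0.15, 0, 0, 65, -0.2, -0.2, 0, 0, 65, -0.28, -0.2, 0, 0, 65, -0.36, -0.2, 0, 0]}}

```text
clock: 4.67
eef_pos: [601.9, 115.7, 12.5]
tool_rot: [-3.141, -0.0, 3.06]
force: [-1.4, -0.5, 0.7]
width: 55.6
gripper_force: 0.9
```

Emit:
{"api": "arm_command", "payload": {"series": [65, -0.06, 0, 0, 0, 65, -0.12, 0, 0, 0, 65, -0.18, 0, 0, 0, 65, -0.18, 0, 0, 0, 65, -0.18, 0, 0, 0]}}

```text
clock: 5.08
eef_pos: [602.2, 115.6, 12.2]
tool_rot: [-3.141, -0.003, 3.06]
force: [-5.5, 0.8, 1.9]
width: 55.5
gripper_force: 2.3
```

Emit:
{"api": "arm_command", "payload": {"series": [65, 0.5, 0, 0, 0, 65, 2, 0, 0, 0, 65, 4.5, 0, -1, 0, 65, 5.5, 0, -5, 0, 65, 5.5, 0, -9, 0]}}

```text
clock: 5.5
eef_pos: [545.1, 120.0, 101.8]
tool_rot: [-3.14, -0.006, 3.061]
force: [0.4, -0.6, -0.7]
width: 55.3
gripper_force: 0.0
```

```bash
python3 - <<'E'
from h import *
s=monitor.read_state(); t=s['eef_pos']; a=np.degrees(s['tool_rot'][2])-180; print(t,a)
h=25; C=(509.3,-81.8); P=plan([C],[h],64,105); print(P)
rows((*t,a),[P[0]],65)
E
```

```text
[545.08112589 120.04418143 101.75866612] -4.592232579909876
[(np.float64(451.2963016296544), np.float64(-108.84756875140476), 105, 25)]
[65, 7.52, -23.57, -0.32, -29.6]
```

Emit:
{"api": "arm_command", "payload": {"series": [65, 1.5, -3.8, 0, -6.5, 65, 2.8, -7.6, 0, -13, 65, 3.8, -11.5, 0, -19.5, 65, 4.8, -15.4, 0, -26, 65, 5.7, -19.2, 0, -32.6]}}

```text
clock: 5.92
eef_pos: [476.9, -68.5, 103.1]
tool_rot: [-3.139, 0.003, -2.649]
force: [0.2, -0.9, 0.6]
width: 55.5
gripper_force: 0.0
```

```bash
python3 - <<'E'
from h import *
p,z,m=look(); print(blobs(p,m,*HS['red']),disc(p,m,'red',28),disc(p,m,'ochre',90))
s=monitor.read_state(); t=s['eef_pos']; a=np.degrees(s['tool_rot'][2])-180; print(t,a)
C=(509.3,-81.8); rows((*t,a),plan([C],[28],64,101)+plan([C],[28],64,13),65)
q,_=viewer.get_image('side'); cv2.imwrite('pics/s2.png',cv2.resize(q[160:270,260:440,::-1],None,fx=4.4,fy=4.4,interpolation=cv2.INTER_CUBIC))
E
```

```text
Traceback (most recent call last):
  File "h.py", line 33, in disc
    c=max(cv2.findContours(k,cv2.RETR_EXTERNAL,cv2.CHAIN_APPROX_NONE)[0],key=cv2.contourArea)
ValueError: max() iterable argument is empty
```

```bash
sed -i "s/a=np.degrees(s\['tool_rot'\]\[2\])-180/a=(np.degrees(s['tool_rot'][2])) % 360-180/" go2.py; python3 - <<'E'
from h import *
s=monitor.read_state(); t=s['eef_pos']; a=np.degrees(s['tool_rot'][2])%360-180; print(t,a)
C=(509.3,-81.8); rows((*t,a),plan([C],[28],64,101)+plan([C],[28],64,13),65)
q,_=viewer.get_image('side'); cv2.imwrite('pics/s2.png',cv2.resize(q[160:270,260:440,::-1],None,fx=4.4,fy=4.4,interpolation=cv2.INTER_CUBIC))
E
```

```text
[472.28814856 -80.02999159 102.42328648] 27.735799807464076
[65, 3.21, -1.91, 0.14, -0.3]
[65, 3.21, -1.91, 8.94, -0.3]
```

View pics/s2.png

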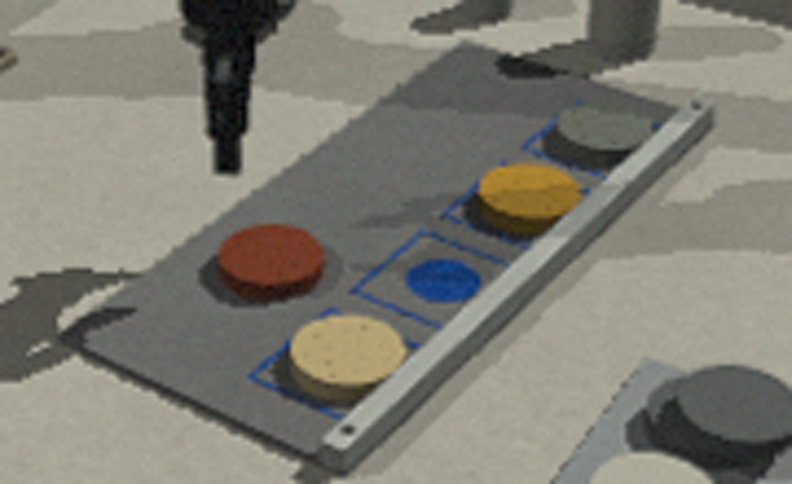

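The side crop shows the ochre disc in its mark against the rail at about (530,195). The red disc is untouched at (270,260), and the cream and grey discs are in place.

Emit:
{"api": "arm_command", "payload": {"series": [65, 2.5, -1.4, 0, 0, 65, 3.2, -1.9, 3, 0, 65, 3.2, -1.9, 6, 0, 65, 3.2, -1.9, 8.3, 0, 65, 3.2, -1.9, 8.7, 0]}}

```text
clock: 6.43
eef_pos: [456.4, -98.5, 13.1]
tool_rot: [3.14, -0.002, -2.656]
force: [0.2, -0.2, 0.1]
width: 55.6
gripper_force: 0.0
```

```bash
python3 - <<'E'
from h import *
p,z,m=look()
for f in (lambda:blobs(p,m,*HS['red']),lambda:disc(p,m,'red',28),lambda:blobs(p,m,*HS['ochre'])):
    try: print(f())
    except Exception as e: print(e)
s=monitor.read_state(); t=s['eef_pos']; a=np.degrees(s['tool_rot'][2])%360-180; print(t,a)
C=np.array((509.3,-81.8));pre=np.array([623.5,-21.1]); rows((*t,a),plan([C,pre],[28,28],43.5,t[2]),65)
E
```

```text
[]
(array([508.4, -83.9]), np.float64(3.01), 20)
[(array([265.8, 148. ]), array([644.9, 112.8]), array([80.2, 81.8]))]
[456.63956501 -98.20682905  13.79592692] 27.89198646470811
[65, -1.07, -1.02, 0.0, -0.1]
[65, -14.0, -1.0, 0.0, -0.1]
```

Emit:
{"api": "arm_command", "payload": {"series": [65, 0, -0.5, 0, 0, 65, 0, -1, 0, 0, 65, -0.6, -1, 0.1, 0, 65, -1.4, -1, 0.1, 0, 65, -2.4, -1, 0.1, 0]}}

```text
clock: 6.9
eef_pos: [483.6, -96.3, 15.4]
tool_rot: [-3.141, 0.0, -2.656]
force: [-1.5, -0.3, 0.9]
width: 55.4
gripper_force: 0.8
```

Emit:
{"api": "arm_command", "payload": {"series": [65, -1.1, 0, 0, 0, 65, -2.3, 0, 0, 0, 65, -3.5, 0, 0, 0, 65, -4.7, 0, 0, 0, 65, -5.9, 0, 0, 0]}}

```text
clock: 7.32
eef_pos: [536.3, -67.3, 14.9]
tool_rot: [3.141, 0.0, -2.654]
force: [-1.5, -1.4, 1.2]
width: 55.7
gripper_force: 1.2
```

```bash
python3 - <<'E'
from h import *
p,z,m=look()
try: print(disc(p,m,'red',28))
except Exception as e: print(e)
s=monitor.read_state(); t=s['eef_pos']; a=np.degrees(s['tool_rot'][2])%360-180; print(t,a,s['force'])
pre=np.array([623.5,-21.1]); print(t[:2]+43.5*np.array([np.cos(np.radians(a)),np.sin(np.radians(a))])); rows((*t,a),plan([pre],[28],43.5,t[2]),65)
E
```

```text
(array([568.7, -49.2]), np.float64(4.92), 20)
[539.76993048 -65.23919396  15.18572185] 28.04917163756798 [3.65870265 1.72979559 0.23945672]
[578.16061031 -44.7842263 ]
[65, -5.12, -0.04, 0.0, 0.0]
```

Emit:
{"api": "arm_command", "payload": {"series": [65, -1.1, 0, 0.2, 0, 65, -2.2, 0, 0.2, 0, 65, -3.3, 0, 0.2, 0, 65, -4.3, 0, 0.2, 0, 65, -5, 0, 0.2, 0]}}

```text
clock: 7.78
eef_pos: [580.6, -43.9, 12.5]
tool_rot: [3.141, 0.001, -2.654]
force: [-1.0, -0.6, -0.2]
width: 55.6
gripper_force: 0.9
```

```bash
sed -i 's/N=5;/N=int(sys.argv[6]);/' go2.py; python3 go2.py red 635.5 -22 -4.2 4 6
```

```text
cam (array([614.3, -23.9]), np.float64(4.59), 20) t [582.  -43.   12.6] yaw 28.0 F [ 1.3  0.7 -1. ] clk 7.8333
geo C [620.4 -22.6] rem x,y 15.0 1.7
[65, -0.09, 0.39, 0.0, 5.4]
[65, -0.22, 0.79, 0.0, 10.7]
[65, -0.38, 1.17, 0.0, 16.1]
[65, -0.59, 1.54, 0.0, 21.5]
[65, -0.82, 1.9, 0.0, 26.8]
[65, -1.1, 2.24, 0.0, 32.2]
```

Emit:
{"api": "arm_command", "payload": {"series": [65, -0.09, 0.39, 0, 5.4, 65, -0.22, 0.79, 0, 10.7, 65, -0.38, 1.17, 0, 16.1, 65, -0.59, 1.54, 0, 21.5, 65, -0.82, 1.9, 0, 26.8]}}

```text
clock: 8.25
eef_pos: [577.3, -24.0, 12.4]
tool_rot: [3.141, -0.001, -3.127]
force: [-1.4, 0.5, -0.2]
width: 55.4
gripper_force: 0.3
```

```bash
python3 go2.py red 635.5 -22 -4.2 11 5
```

```text
Traceback (most recent call last):
  File "go2.py", line 5, in <module>
    print('cam',disc(p,m,name,a),'t',t.round(1),'yaw',a.round(1),'F',s['force'].round(1),'clk',s['clock'])
                ~~~~^^^^^^^^^^^^
  File "h.py", line 33, in disc
    c=max(cv2.findContours(k,cv2.RETR_EXTERNAL,cv2.CHAIN_APPROX_NONE)[0],key=cv2.contourArea)
ValueError: max() iterable argument is empty
```

```bash
sed -i "s/'cam',disc(p,m,name,a),//" go2.py; python3 go2.py red 635.5 -22 -4.2 11 5
```

```text
t [577.7 -23.   12.5] yaw 1.2 F [-0.2  0.5 -0.5] clk 8.35
geo C [621.2 -22.1] rem x,y 14.2 1.2
[65, -0.22, 0.08, 0.0, 1.1]
[65, -0.45, 0.17, 0.0, 2.2]
[65, -0.67, 0.25, 0.0, 3.2]
[65, -0.9, 0.34, 0.0, 4.3]
[65, -1.13, 0.42, 0.0, 5.4]
```

Emit:
{"api": "arm_command", "payload": {"series": [65, -0.22, 0.08, 0, 1.1, 65, -0.45, 0.17, 0, 2.2, 65, -0.67, 0.25, 0, 3.2, 65, -0.9, 0.34, 0, 4.3, 65, -1.1, 0.41, 0, 5.4]}}

```text
clock: 8.77
eef_pos: [588.9, -20.2, 12.5]
tool_rot: [3.142, -0.0, 3.065]
force: [0.4, 0.4, 0.1]
width: 55.6
gripper_force: 0.4
```

```bash
python3 go2.py red 635.5 -22 -4.2 5 5
```

```text
t [589.5 -19.9  12.5] yaw -4.4 F [-0.4  0.3 -0.9] clk 8.8167
geo C [632.8 -23.3] rem x,y 2.6 1.4
[65, -0.1, 0.03, 0.0, -0.0]
[65, -0.2, 0.05, 0.0, -0.1]
[65, -0.3, 0.08, 0.0, -0.1]
[65, -0.4, 0.1, 0.0, -0.2]
[65, -0.5, 0.13, 0.0, -0.2]
```

Emit:
{"api": "arm_command", "payload": {"series": [65, -0.06, 0.06, 0, 0, 65, -0.12, 0.12, 0, 0, 65, -0.2, 0.15, 0, 0, 65, -0.28, 0.15, 0, 0, 65, -0.36, 0.15, 0, 0]}}

```text
clock: 9.23
eef_pos: [592.1, -18.7, 12.5]
tool_rot: [3.142, -0.001, 3.067]
force: [-2.3, -0.0, 0.3]
width: 55.7
gripper_force: 0.9
```

Emit:
{"api": "arm_command", "payload": {"series": [65, -0.06, 0, 0, 0, 65, -0.12, 0, 0, 0, 65, -0.18, 0, 0, 0, 65, -0.18, 0, 0, 0, 65, -0.18, 0, 0, 0]}}

```text
clock: 9.65
eef_pos: [592.4, -18.8, 12.3]
tool_rot: [-3.141, -0.003, 3.067]
force: [-5.6, 0.5, 1.2]
width: 55.3
gripper_force: 2.3
```

Rail contact again. Back off, rise and check.

Emit:
{"api": "arm_command", "payload": {"series": [65, 0.5, 0, 0, 0, 65, 2, 0, 0, 0, 65, 4.5, 0, -1, 0, 65, 6.5, 0, -5, 0, 65, 8, 0, -9, 0]}}

```text
clock: 10.07
eef_pos: [513.4, -12.8, 98.1]
tool_rot: [-3.141, -0.003, 3.067]
force: [1.0, 0.3, 1.7]
width: 55.4
gripper_force: 0.0
```

Emit:
{"api": "arm_command", "payload": {"series": [65, 3, 3, -2, 0, 65, 5, 6.5, -4, 0, 65, 6, 10.5, -6, 0, 65, 6, 14.5, -8, 0, 65, 6, 18.5, -8, 0]}}

```text
clock: 10.48
eef_pos: [470.6, 165.5, 180.5]
tool_rot: [3.139, 0.007, 3.065]
force: [0.9, 0.1, -0.5]
width: 55.6
gripper_force: 0.0
```

Emit:
{"api": "arm_command", "payload": {"series": [65, 2, 3, 0, 0, 65, 3, 7, 0, 0, 65, 3, 11, 0, 0, 65, 3, 14, 0, 0, 65, 3, 14, 0, 0]}}

```text
clock: 10.9
eef_pos: [449.8, 315.4, 178.2]
tool_rot: [3.132, 0.004, 3.076]
force: [0.1, 0.4, 0.1]
width: 55.5
gripper_force: 0.0
```

```bash
python3 - <<'E'
from h import *
p,z,m=look()
n=np.array([.9974,-.0726]); ey=np.array([.0726,.9974])
for k,B in(('red',(635.5,-22)),('ochre',(645,112.5)),('cream',(626.7,-157.2))):
    for b in blobs(p,m,*HS[k]): print(k,b,'dx,dy',(b[1]-B)@n,(b[1]-B)@ey)
cv2.imwrite('pics/t2.png',cv2.resize(p[110:230,180:390,::-1],None,fx=3.8,fy=3.8,interpolation=cv2.INTER_CUBIC))
q,_=viewer.get_image('side'); cv2.imwrite('pics/s3.png',cv2.resize(q[160:270,260:440,::-1],None,fx=4.4,fy=4.4,interpolation=cv2.INTER_CUBIC))
E
```

```text
red (array([306.5, 153.1]), array([635.1, -22. ]), array([82.5, 86.3])) dx,dy -0.3989599999999773 -0.02903999999999835
ochre (array([266. , 148.1]), array([644.9, 112.4]), array([80.7, 82.3])) dx,dy -0.09248000000002309 -0.10699999999999597
cream (array([347.3, 157.7]), array([ 626.5, -157.3]), array([82.7, 83.1])) dx,dy -0.1922200000000437 -0.11426000000002598
```

View pics/t2.png

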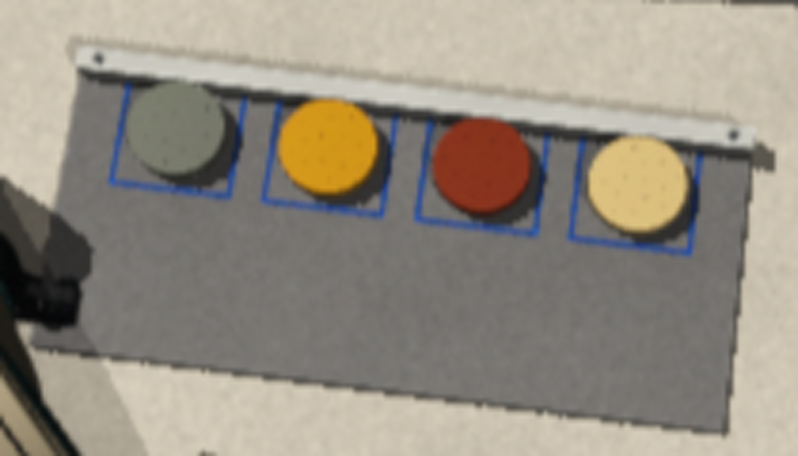

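View pics/s3.png

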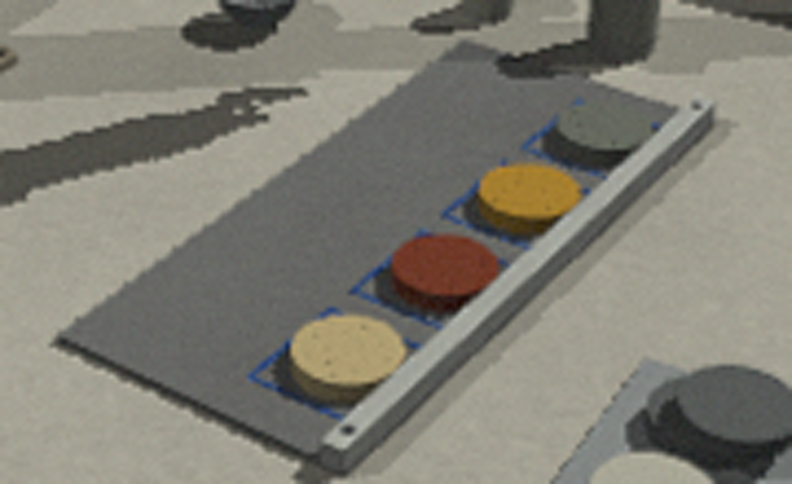

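Both pictures show four discs in line against the rail: grey (175,130), ochre (328,147), red (481,165) and cream (637,183) in the top crop. Each sits centred in its mark, and the arm is clear.

```bash
python3 -c "
from cell import workorder; print(workorder.finish_job())"
```

```text
the job is handed in; nothing more can be done
None
```

Both discs were pushed to the rail, ochre in the left place and red in the right, each measured within about 1 mm of its mark's centre, and the job is handed in at about 11 s.

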